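# Knock a soap cake out of its turn-over mould

### The arm

A 7-joint arm with a two-finger parallel gripper is mounted at the origin on a cart in front of the work surface, level with it; the furniture and walls round the work are solid. World frame = base frame: x ahead of the robot, y to its left, z up, the work surface at z = 0. Lengths are in m, angles in rad, forces in N, time in s.
With the tool pointing down it reaches from about 0.4 to 0.925 m from the base axis. Payload 5.6 kg.
Tool frame: the origin (TCP) lies between the finger pads; the fingertips stand 8 mm ahead of it and the grasp point (between the pads) lies 11 mm behind it (robot.tip_extent is the z of the fingertips in the tool frame, in m); z points along the fingers, x is the direction in which the jaws open and shut, and the axes are right-handed (so a half turn about z gives the same grasp; the last joint's range is limited). The gripper opens to 85 mm and grips with 20 to 120 N. Pads are 22 mm wide; open, the fingers measure 114 mm over their backs; the gripper's body (76 mm by 85 mm) begins 54 mm behind the grasp point. The pads swing forward as they close: fully open they stand 13 mm farther back than shut.
Start: joints at [1.272, 0.468, -0.012, 1.603, 0.006, 1.071, -0.056], TCP at [0.164, -0.629, 0.239] pointing down, gripper open.
Joint ranges: [-2.53, 2.53], [-0.31, 2.02], [-1.57, 1.55], [0.28, 2.44], [-1.29, 4.43], [0.15, 1.84], [-2.92, 2.92]. Speed limits (rad/s): [2.57, 2.57, 3.14, 3.14, 3.14, 3.14, 3.14].

### API

Orientations are given as a unit quaternion [w, x, y, z].
In Python, from bench import robot, capture, get_calibration, models gives the robot as it stands. The module is installed in compiled form; this text tells all that it offers.
- The arm moves only by the shell command python3 -m pendant 'ROWS' [OPENING]. ROWS is JSON, a list of rows, each a list of 2 entries, a list of its own where there are three numbers: the shift along the world's x, y, z in m, then the turn, a rotation vector about the world's x, y, z in degrees. A call has exactly 8 rows; each row shifts and turns the commanded pose from where the row before left it; what a row does not reach is not made up. A row lasts 1/10 s, in which the tool goes at most 50 mm and 8.59 degrees, less where a joint would pass 70% of its speed; a pose out of reach is approached as far as the arm can. A call with a gripper value outside its range is refused whole. OPENING is the opening, from 0 (shut) to 1 (fully open), set as the call begins (- or left out, the last holds). The fingers move at their own pace and stop on an object; the grip force is fixed at half the most. Time passes only in rows, so rows that do not move let the fingers close, or fill a call up. It gives the time, the measured TCP pose, the force and the opening at its end, in the units of the state.
- robot.read_state(): the state, without advancing time (a new reading comes with each control period).
- capture(name): name is "scene" or "top"; returns (picture, depth): 400x640x3 uint8, red, green, blue; 400x640 float32, m along the optical axis (not along the pixel's ray), 0 where there is no reading.
- get_calibration(name): a dict with "intrinsics" (3x3 intrinsics, pixels), "D" ([k1, k2, p1, p2, k3] as OpenCV has them; the pictures are not rectified), "rvec" (rotation vector, rad) and "tvec" (3), from world to camera coordinates, as OpenCV has them. Camera axes: x right, y down, z forward; pixel columns grow to the right and rows downward; lengths in m; the calibration is good to about 2 mm. A picture is of the moment at which its call begins. get_calibration takes no time and is no camera call.
- robot.close_job(): hands the job in, once; it reports no verdict.
Trained networks look in the newest picture that a camera, given by its name, has taken for a name from the list of things; names that differ only in an ending like _2 or _b are one class to them, and where a whole thing is asked for, a point or a joint stands for the part that bears it (a point fixed in the world has none). Each returns a list of dicts, best first, with "conf" (0 to 1); they miss things now and then, are a little off and sometimes report something else, mostly with a low value. They report only what shows in the picture. A call takes as long as a camera call. They do not tell look-alikes from the thing itself.
- models.search_frame(name, camera): "xy" ([column, row] in pixels, amid what is visible of it).
- models.tip_of(name, camera): "xy" ([column, row] in pixels: a listed point, or the origin of a listed thing).
The state is a dict: "clock": time; "joint_positions": joint angles; "joint_velocities": joint speeds; "effort": joint torques, N m; "tool_pos": TCP position; "ee_rot": TCP orientation; "ft_force": force on the tool from outside, world axes, zero at the start; "moment": the same for the moment, N m; "width": opening from 0.0 (shut) to 1.0 (fully open).
Only numpy, scipy, OpenCV 4.12 (cv2) and the standard library are available. Lean on these libraries where they do the work, as an engineer would, in place of code of your own. Each camera call takes 0.05 s, during which the arm holds its last target.

### The job

Use the crank to turn the soap mould fully upside down over its tray, then tap the knock-out button on the mould's bottom until the stuck soap cake drops into the tray. Leave the mould upside down, do not touch the soap with the gripper, and leave the things round about where they are.

Things in the scene. Friction and masses are not known exactly. Their poses are not given: they have to be found in the camera images.
- stand: Wooden stand that cannot move: board 150 x 176 x 8 mm, origin under its centre at counter height, x away from the robot at yaw 0, z up. Two uprights (30 x 12 mm, tops 94 mm up) at y = +72 and -72 mm carry the mould between them on a pivot that runs along y, 78 mm above the origin. The crank is outside the +y upright.
- tray (a point): Centre of the inner floor of the steel catch tray fixed on the stand's board under the mould, 12 mm above the counter. Inside it is 116 mm along x, 108 mm along y and 10 mm deep.
- mould (a joint): Turn of the mould about the stand's +y axis, rad: 0 = mouth up, crank pointing level to the stand's -x; pi = upside down at its stop, crank to +x; between, the crank passes over the top. Stays where left (friction 0.12 N m, 2.2 N at the handle). An aluminium cup 83 mm across, 44 mm high, three spring-ball housings round the rim; upside down its rim is 54 mm above the counter.
- crank_grip (a point): Middle of the crank handle: a wooden sleeve 15 mm thick, 44 mm long along the stand's y, free to spin on its pin (its own turn means nothing). It circles the pivot at 55 mm radius, 114 mm to +y of the stand's middle; at the start it is on the stand's -x side, 78 mm above the counter.
- button (a joint): Travel of the knock-out button into the mould, m: 0 = out, 0.016 = fully in. A spring returns it. With the mould upside down its plate pushes the soap past the spring balls: about 4 to 9 N in all, and the soap drops free once it is 0.010 to 0.015 in; a hard stop follows.
- button_face (a point): Middle of the outer face of the knock-out button: a black disc 26 mm across on the mould's bottom, on the mould's axis, 40 mm from the pivot. Mould upright: it points down; upside down: it is on top, 118 mm above the counter, and is pressed straight down.
- soap_mid (a point): Centre (half-way up) of the soap cake: cream, round, 72 mm across, 30 mm high, domed towards the mould's bottom, about 0.12 kg. Three spring balls in the rim catch its edge and hold it in the mould even upside down. Flat in the tray its centre is 27 mm above the counter. Its z axis is up at the start.
- bell: Counter bell, 85 mm across, 59 mm high; origin at its underside. Leave it.
- carton: Soap carton, 52 x 82 x 28 mm; origin at its underside. Leave it.
- spool: Flat ribbon spool, 64 mm across, 22 mm high; origin at its underside. Leave it.
Not all that is in view belongs to the job. Leave any blue or red look-alike of the part that bears soap_mid alone.

How it is judged:
By the outcome, as a careful person would: the job done as asked, in the order asked, and still so for the second after the job is handed in, with the robot touching nothing.
It also fails if it takes over 48 s, if anything falls off the work surface, if the arm or the gripper's body presses on something with over 40 N, if the wrist force passes 120 N, or if a joint passes its speed limit or range.

## Working session

There is one attempt and no reset: what is moved stays moved. The work goes in short steps, Python scripts to look and compute and a shell command to move; the robot and the scene stay as the last step left them, time stands still between calls to the robot, and variables do not carry over. Pictures are saved under pics/ and viewed, and the job is handed in when it is done.

```bash
mkdir -p pics
cat > h.py <<'E'
import numpy as np,cv2
from bench import robot,capture,get_calibration,models
def cal(n):
    c=get_calibration(n);R=cv2.Rodrigues(np.array(c['rvec'],float))[0]
    return np.array(c['intrinsics'],float),np.array(c['D'],float),R,np.array(c['tvec'],float).ravel()
def unproj(n,xy,z=None,depth=None):
    K,D,R,t=cal(n)
    p=cv2.undistortPoints(np.array([[xy]],float),K,D)[0,0];d=R.T@np.array([p[0],p[1],1]);o=-R.T@t
    s=depth if depth is not None else (z-o[2])/d[2]
    return o+s*d
def ray(n,xy):
    K,D,R,t=cal(n);p=cv2.undistortPoints(np.array([[xy]],float),K,D)[0,0]
    d=R.T@np.array([p[0],p[1],1]);return -R.T@t,d/np.linalg.norm(d)
def tri(a,b):
    (o1,d1),(o2,d2)=ray('scene',a),ray('top',b)
    s=np.linalg.lstsq(np.c_[d1,-d2],o2-o1,rcond=None)[0]
    p,q=o1+s[0]*d1,o2+s[1]*d2
    return (p+q)/2,np.linalg.norm(p-q)
def proj(n,P):
    K,D,R,t=cal(n);return cv2.projectPoints(np.array(P,float).reshape(-1,3),cv2.Rodrigues(R)[0],t,K,D)[0].reshape(-1,2)
E
python3 - <<'E'
from h import *
np.set_printoptions(precision=4,suppress=True)
for n in ('scene','top'):
    im,d=capture(n);cv2.imwrite(f'pics/{n}0.png',im[:,:,::-1]);np.save(f'{n}0.npy',d)
    K,D,R,t=cal(n);print(n,-R.T@t,K[0,0])
names=['stand','tray','crank_grip','button_face','soap_mid','bell','carton','spool']
for k in names:
    r={}
    for n in ('scene','top'):
        r[n]=models.tip_of(k,n)
        print(k,n,[(np.round(x['xy'],1),round(x['conf'],2)) for x in r[n][:3]])
    if r['scene'] and r['top']: print('   tri',tri(r['scene'][0]['xy'],r['top'][0]['xy']))
s=robot.read_state();print(s)
E
```

```text
scene [ 0.3374 -0.7373  0.7845] 377.024054044597
top [0.418  0.0848 1.1313] 395.7838605371994
stand scene [(array([304.4, 191.7]), 0.83)]
stand top [(array([263.5, 214.9]), 0.86)]
   tri (array([ 0.5387,  0.2472, -0.0074]), np.float64(0.01178878579256613))
tray scene [(array([302.2, 190.6]), 0.86)]
tray top [(array([265.1, 212.9]), 0.77)]
   tri (array([0.5369, 0.242 , 0.0027]), np.float64(0.0013262252061009144))
crank_grip scene [(array([286.2, 154.2]), 0.46), (array([301.8, 278.7]), 0.22)]
crank_grip top [(array([214.3, 224.2]), 0.55)]
   tri (array([0.5057, 0.368 , 0.0735]), np.float64(0.008540510448458041))
button_face scene []
button_face top []
soap_mid scene [(array([312.9, 219.1]), 0.75), (array([275.6, 160.9]), 0.48), (array([300., 174.]), 0.47)]
soap_mid top [(array([326.3, 208.8]), 0.86), (array([259.3, 214.6]), 0.84), (array([201. , 230.8]), 0.83)]
   tri (array([0.5369, 0.0674, 0.0287]), np.float64(0.01403158566533675))
bell scene [(array([300.8, 278. ]), 0.88)]
bell top [(array([390.3, 241.3]), 0.9)]
   tri (array([ 0.4514, -0.1144, -0.002 ]), np.float64(0.0009053330409
[... 153 characters left out ...]
.005478439644425682))
spool scene [(array([309.5, 160.1]), 0.5)]
spool top [(array([205., 189.]), 0.59)]
   tri (array([0.607 , 0.417 , 0.0016]), np.float64(0.0057141257341221585))
{'clock': 0.9, 'joint_positions': array([ 1.272 ,  0.4675, -0.0116,  1.6027,  0.006 ,  1.0714, -0.0563]), 'joint_velocities': array([ 0.0017, -0.0011,  0.0002, -0.001 , -0.0019, -0.0004, -0.0001]), 'effort': array([  0.0006, -53.2217,   0.0217, -25.1632,   0.0115,   0.0011,
         0.    ]), 'tool_pos': array([ 0.1644, -0.6289,  0.2393]), 'ee_rot': array([ 0.    ,  0.7915, -0.6112,  0.    ]), 'ft_force': array([-1.0145, -0.2541, -0.3102]), 'moment': array([-0.014 , -0.0229, -0.0215]), 'width': 0.9937880297473054}
```

```bash
ls pics
```

```text
scene0.png
top0.png
```

View pics/scene0.png

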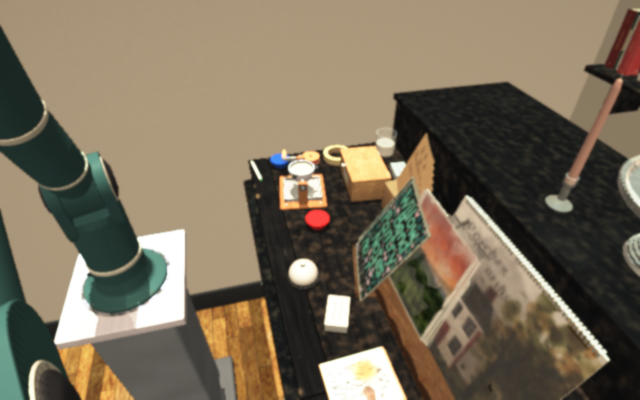

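View pics/top0.png

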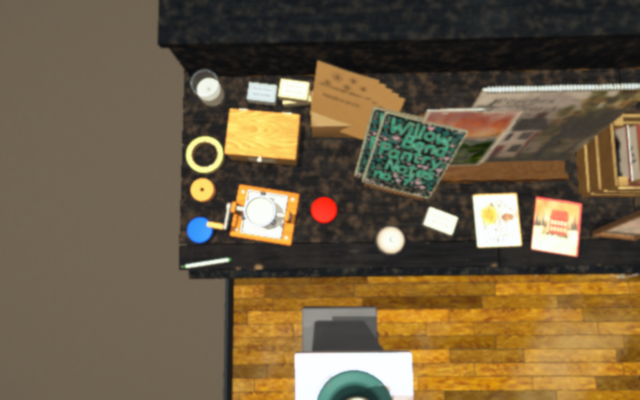

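Run:
```python
import cv2
a=cv2.imread('pics/scene0.png')[110:250,220:380];b=cv2.imread('pics/top0.png')[150:290,170:350]
cv2.imwrite('pics/c1.png',cv2.resize(a,None,fx=4,fy=4,interpolation=2));cv2.imwrite('pics/c2.png',cv2.resize(b,None,fx=4,fy=4,interpolation=2))
```

```text
(no output)
```

View pics/c1.png

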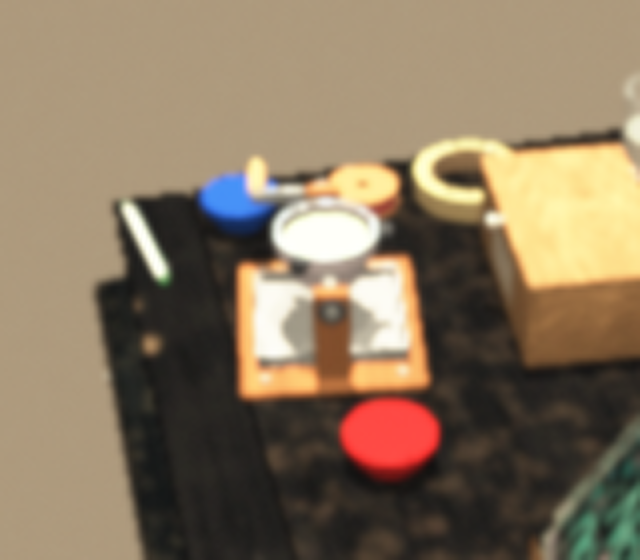

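View pics/c2.png

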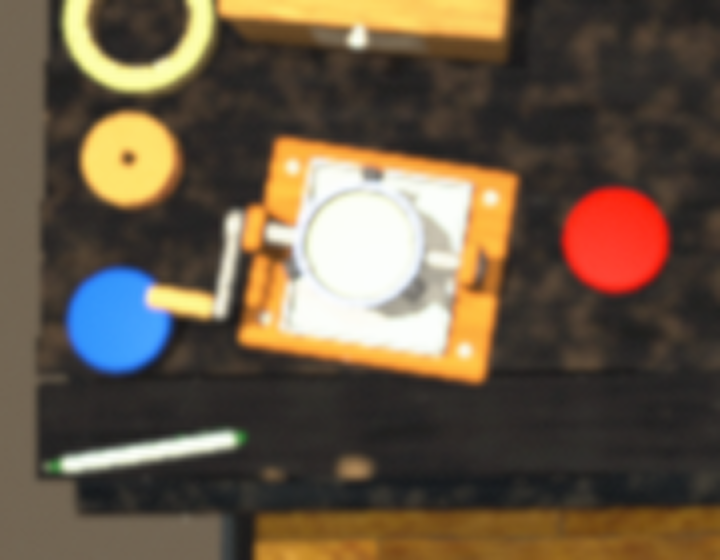

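Scene picture: the stand is at about (303,190), the crank handle at (283,155), the white bell at (303,272) and the carton at (337,313). The soap class gives three candidates in the top view: red (324,209), blue (200,230) and the cream cake in the mould (260,212). The job's soap is the cream one, because it is inside the mould on the stand; the enlarged crop confirms it. The next step is to fit the stand's pose.

Run:
```python
from h import *
np.set_printoptions(precision=4,suppress=True)
from scipy.optimize import least_squares
# board top corners from crop
c=np.array([[278,138],[517,175],[487,382],[240,342]])/4+[170,150]-.375
P=[unproj('top',p,z=.008) for p in c]; print(np.array(P)); m=np.mean(P,0);print('centre',m)
for a,b in((3,0),(2,1)): v=P[b]-P[a];print(np.degrees(np.arctan2(v[1],v[0])),np.linalg.norm(v))
for a,b in((1,0),(2,3)): v=P[b]-P[a];print(np.degrees(np.arctan2(-v[0],v[1])),np.linalg.norm(v))
cs=np.array([[238,262],[412,256],[430,388],[240,398]])/4+[220,110]-.375
P=[unproj('scene',p,z=.008) for p in cs];print('scene corners',np.array(P),np.mean(P,0))
# handle ends: top and scene
for z in (.078,):
  for q in ([150,296],[213,304],[220,312],[236,215]): print('handle/arm',unproj('top',np.array(q)/4+[170,150]-.375,z=z))
  for q in ([257,160],[258,190],[300,190]): print('handle sc',unproj('scene',np.array(q)/4+[220,110]-.375,z=z))
# depth height map from top
d=np.load('top0.npy')
def h(x,y): return unproj('top',(x,y),depth=d[y,x])
for n,q in dict(box=(262,125),box2=(235,150),note=(410,130),note2=(400,185),card=(355,100),handle=(212,225),soap=(260,211),board=(243,232),blue=(198,232),ring=(190,155),ctr=(330,240),spool=(203,183),upR=(290,217)).items(): print(n,h(*q))
```

```text
[[0.6215 0.3164 0.008 ]
 [0.592  0.1442 0.008 ]
 [0.4444 0.1665 0.008 ]
 [0.475  0.3419 0.008 ]]
centre [0.5332 0.2423 0.008 ]
-9.851681335140212 0.1487680196600086
-8.60945194038119 0.1493282944666354
-9.727200619278051 0.17478161994711885
-9.898494563720721 0.17801859893321212
scene corners [[0.476  0.3425 0.008 ]
 [0.6263 0.3117 0.008 ]
 [0.5929 0.1347 0.008 ]
 [0.4452 0.1616 0.008 ]] [0.5351 0.2376 0.008 ]
handle/arm [0.503  0.3866 0.078 ]
handle/arm [0.497  0.3443 0.078 ]
handle/arm [0.4916 0.3395 0.078 ]
handle/arm [0.5567 0.3298 0.078 ]
handle sc [0.5067 0.3922 0.078 ]
handle sc [0.4986 0.3445 0.078 ]
handle sc [0.5333 0.3352 0.078 ]
box [0.7711 0.2397 0.0838]
box2 [0.7008 0.312  0.0886]
note [ 0.7122 -0.1352  0.2027]
note2 [ 0.6089 -0.1424  0.026 ]
card [ 0.7959 -0.0062  0.1879]
handle [0.4984 0.3712 0.0864]
soap [0.5334 0.2431 0.0918]
board [0.4824 0.3009 0.0234]
blue [0.4839 0.4261 0.0274]
ring [0.7066 0.4566 0.0201]
ctr [ 0.4578  0.0568 -0.0041]
spool [0.6232 0.4159 0.0249]
upR [0.5171 0.1643 0.0832]
```

Two views agree: the stand is at about (0.534, 0.2415) with yaw -9.6°, and the handle is at about (0.500, 0.365, 0.078). I'll move over it.

```bash
python3 -m pendant '[[[0.0286,0.0379,0.005],[0,0,2.74]],[[0.0286,0.0379,0.005],[0,0,2.74]],[[0.0286,0.0379,0.005],[0,0,2.74]],[[0.0286,0.0379,0.005],[0,0,2.74]],[[0.0286,0.0379,0.005],[0,0,2.74]],[[0.0286,0.0379,0.005],[0,0,2.74]],[[0.0286,0.0379,0.005],[0,0,2.74]],[[0.0286,0.0379,0.005],[0,0,2.74]]]' 0.6
python3 -m pendant '[[[0.009,0.045,0],[0,0,2.74]],[[0.009,0.045,0],[0,0,2.74]],[[0.009,0.045,0],[0,0,2.74]],[[0.009,0.045,0],[0,0,2.74]],[[0.009,0.045,0],[0,0,2.74]],[[0.009,0.045,0],[0,0,2.74]],[[0.009,0.045,0],[0,0,2.74]],[[0.009,0.045,0],[0,0,2.74]]]'
```

```text
clock: 1.7
tool_pos: [0.3941, -0.3241, 0.2799]
ee_rot: [0.0, 0.894, -0.449, 0.0]
ft_force: [0.7, -0.4, 0.0]
width: 0.602
clock: 2.5
tool_pos: [0.4654, 0.036, 0.2798]
ee_rot: [0.0, 0.963, -0.271, 0.001]
ft_force: [1.1, -0.3, -0.2]
width: 0.597
```

```bash
python3 -m pendant '[[[0.0044,0.0414,-0.01],[0,0,2.74]],[[0.0044,0.0414,-0.01],[0,0,2.74]],[[0.0044,0.0414,-0.01],[0,0,2.74]],[[0.0044,0.0414,-0.01],[0,0,2.74]],[[0.0044,0.0414,-0.01],[0,0,2.74]],[[0.0044,0.0414,-0.01],[0,0,2.74]],[[0.0044,0.0414,-0.01],[0,0,2.74]],[[0.0044,0.041,-0.01],[0,0,2.74]]]'
python3 - <<'E'
from h import *
s=robot.read_state();print(s['tool_pos'],s['joint_positions'])
from scipy.spatial.transform import Rotation as R
q=s['ee_rot'];print(R.from_quat(np.r_[q[1:],q[0]]).as_matrix().round(3))
for n in ('scene','top'):
    im,d=capture(n);cv2.imwrite(f'pics/{n}1.png',im[:,:,::-1])
a=cv2.imread('pics/scene1.png')[90:230,210:370];b=cv2.imread('pics/top1.png')[150:290,170:350]
cv2.imwrite('pics/d1.png',np.hstack([cv2.resize(a,(400,350)),cv2.resize(b,(400,350))]))
E
```

```text
clock: 3.3
tool_pos: [0.5007, 0.3666, 0.1988]
ee_rot: [0.0, 0.997, -0.083, 0.0]
ft_force: [0.7, -0.4, 0.4]
width: 0.6
[0.50068557 0.36664504 0.19879453] [-0.18903428  0.56938306 -0.68884584  1.68060662  0.4090014   1.04037397
 -1.17713248]
[[ 0.986 -0.165  0.   ]
 [-0.165 -0.986 -0.   ]
 [ 0.     0.    -1.   ]]
```

View pics/d1.png

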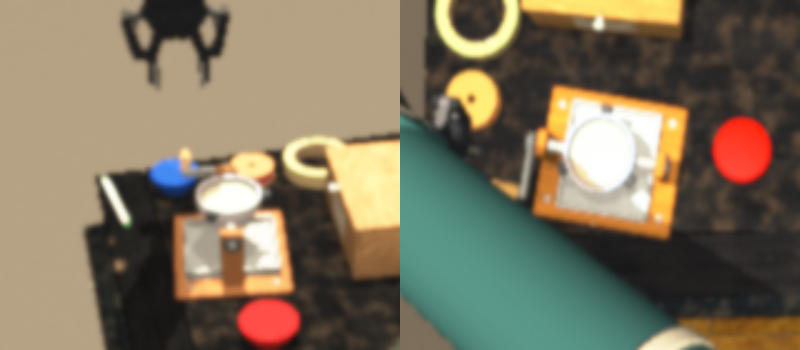

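The scene crop shows the open gripper above and in line with the handle at (185,160). I'll descend and close on it.

```bash
python3 -m pendant '[[[0,0,-0.022],[0,0,0]],[[0,0,-0.022],[0,0,0]],[[0,0,-0.022],[0,0,0]],[[0,0,-0.022],[0,0,0]],[[0,0,-0.022],[0,0,0]],[[0,0,-0.022],[0,0,0]],[[0,0,0],[0,0,0]],[[0,0,0],[0,0,0]]]'
python3 -m pendant '[[[0,0,0],[0,0,0]],[[0,0,0],[0,0,0]],[[0,0,0],[0,0,0]],[[0,0,0],[0,0,0]],[[0,0,0],[0,0,0]],[[0,0,0],[0,0,0]],[[0,0,0],[0,0,0]],[[0,0,0],[0,0,0]]]' 0
python3 - <<'E'
from h import *
s=robot.read_state();print(s['tool_pos'],s['ft_force'],s['moment'],s['width'])
for n in ('scene','top'):
    im,d=capture(n);cv2.imwrite(f'pics/{n}2.png',im[:,:,::-1])
a=cv2.imread('pics/scene2.png')[90:230,210:370];b=cv2.imread('pics/top2.png')[150:290,170:350]
cv2.imwrite('pics/d2.png',np.hstack([cv2.resize(a,(400,350)),cv2.resize(b,(400,350))]))
E
```

```text
clock: 4.2
tool_pos: [0.5006, 0.365, 0.0676]
ee_rot: [0.0, 0.996, -0.084, -0.0]
ft_force: [0.5, -0.1, 0.9]
width: 0.597
clock: 5.0
tool_pos: [0.5009, 0.3655, 0.0686]
ee_rot: [-0.0, 0.996, -0.084, 0.001]
ft_force: [-1.9, -1.5, 6.6]
width: 0.157
[0.5008806  0.36552592 0.06858232] [-1.94502791 -1.53062798  6.61176975] [-0.26744697  0.26295568 -0.09326767] 0.1567263515678701
```

View pics/d2.png

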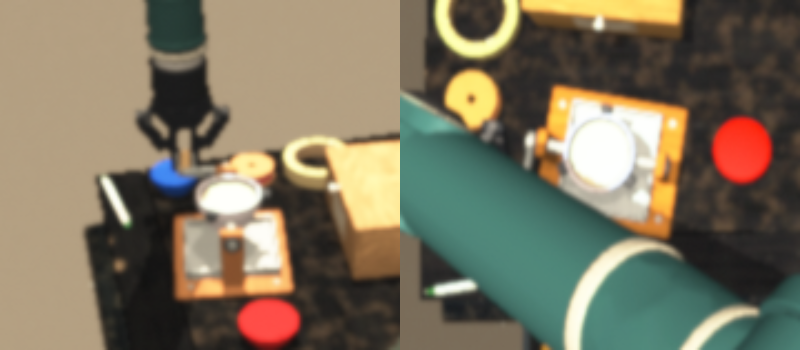

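The gripper is on the handle: width 0.157 is about 13 mm, close to the 15 mm sleeve. I'll turn the first 45°.

```bash
python3 -m pendant '[[[0.0005,-0.0001,0.0054],[0,0,0]],[[0.0005,-0.0001,0.0053],[0,0,0]],[[0.0015,-0.0003,0.0052],[0,0,0]],[[0.0016,-0.0003,0.0051],[0,0,0]],[[0.0025,-0.0004,0.0048],[0,0,0]],[[0.0025,-0.0004,0.0047],[0,0,0]],[[0.0034,-0.0006,0.0042],[0,0,0]],[[0.0034,-0.0006,0.0041],[0,0,0]]]'
python3 -c "
from h import *
s=robot.read_state();print(s['ft_force'],s['moment'],s['width'])"
```

```text
clock: 5.9
tool_pos: [0.5157, 0.3629, 0.1066]
ee_rot: [-0.0, 0.997, -0.083, -0.001]
ft_force: [-3.5, 3.4, -0.8]
width: 0.153
[-3.4667442   3.37993305 -0.81803441] [ 0.77981357  0.60716271 -0.10838329] 0.15268160746705664
```

Forces are small, so I'll continue to 90° and on to 135°.

```bash
python3 -m pendant '[[[0.0041,-0.0007,0.0034],[0,0,0]],[[0.0041,-0.0007,0.0034],[0,0,0]],[[0.0047,-0.0008,0.0026],[0,0,0]],[[0.0047,-0.0008,0.0025],[0,0,0]],[[0.0051,-0.0009,0.0016],[0,0,0]],[[0.0051,-0.0009,0.0015],[0,0,0]],[[0.0053,-0.0009,0.0005],[0,0,0]],[[0.0053,-0.0009,0.0005],[0,0,0]]]'
python3 -m pendant '[[[0.0053,-0.0009,-0.0005],[0,0,0]],[[0.0053,-0.0009,-0.0005],[0,0,0]],[[0.0051,-0.0009,-0.0015],[0,0,0]],[[0.0051,-0.0009,-0.0016],[0,0,0]],[[0.0047,-0.0008,-0.0025],[0,0,0]],[[0.0047,-0.0008,-0.0026],[0,0,0]],[[0.0041,-0.0007,-0.0034],[0,0,0]],[[0.0041,-0.0007,-0.0034],[0,0,0]]]'
```

```text
clock: 6.7
tool_pos: [0.5557, 0.3559, 0.1237]
ee_rot: [-0.0, 0.996, -0.084, 0.001]
ft_force: [-2.5, 2.8, 3.4]
width: 0.153
clock: 7.5
tool_pos: [0.5945, 0.3491, 0.1063]
ee_rot: [-0.0, 0.996, -0.084, 0.001]
ft_force: [3.0, 3.5, 3.9]
width: 0.149
```

```bash
python3 -m pendant '[[[0.0034,-0.0006,-0.0041],[0,0,0]],[[0.0034,-0.0006,-0.0042],[0,0,0]],[[0.0025,-0.0004,-0.0047],[0,0,0]],[[0.0025,-0.0004,-0.0048],[0,0,0]],[[0.0016,-0.0003,-0.0051],[0,0,0]],[[0.0015,-0.0003,-0.0052],[0,0,0]],[[0.0005,-0.0001,-0.0053],[0,0,0]],[[0.0005,-0.0001,-0.0054],[0,0,0]]]'
python3 -m pendant '[[[0,0,-0.001],[0,0,0]],[[0,0,-0.001],[0,0,0]],[[0,0,-0.001],[0,0,0]],[[0,0,-0.001],[0,0,0]],[[0,0,0],[0,0,0]],[[0,0,0],[0,0,0]],[[0,0,0],[0,0,0]],[[0,0,0],[0,0,0]]]'
python3 - <<'E'
from h import *
s=robot.read_state();print(s['tool_pos'],s['ft_force'],s['moment'],s['width'])
for n in ('scene','top'):
    im,d=capture(n);cv2.imwrite(f'pics/{n}3.png',im[:,:,::-1])
a=cv2.imread('pics/scene3.png')[90:230,210:370];b=cv2.imread('pics/top3.png')[150:290,170:350]
cv2.imwrite('pics/d3.png',np.hstack([cv2.resize(a,(400,350)),cv2.resize(b,(400,350))]))
E
```

```text
clock: 8.3
tool_pos: [0.6093, 0.3466, 0.0678]
ee_rot: [-0.0, 0.996, -0.084, 0.0]
ft_force: [-8.4, -5.1, 40.6]
width: 0.156
clock: 9.1
tool_pos: [0.6093, 0.3466, 0.068]
ee_rot: [0.001, 0.996, -0.084, 0.001]
ft_force: [-6.5, -3.7, 30.3]
width: 0.152
[0.60926094 0.34662837 0.06803027] [-6.48709694 -3.67747797 30.28275367] [-0.86543316  1.31164366 -0.06805325] 0.15239710210083698
```

View pics/d3.png

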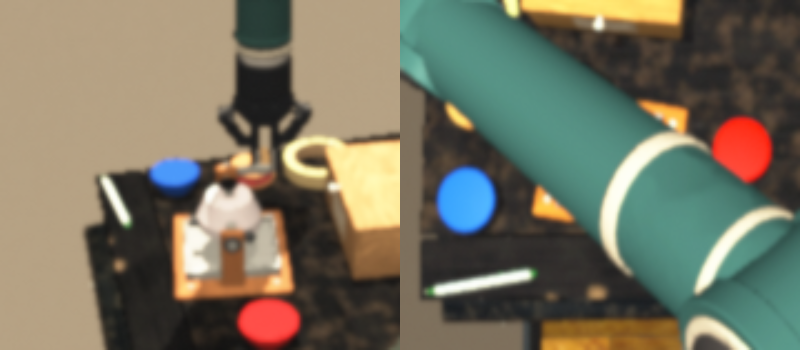

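The mould is at its stop: fz is about 30 N and the crank is level on the far side. The scene crop shows the mould upside down with the dark button on top at (228,182). I'll open, lift and clear the view.

```bash
python3 -m pendant '[[[0,0,0.001],[0,0,0]],[[0,0,0.001],[0,0,0]],[[0,0,0],[0,0,0]],[[0,0,0],[0,0,0]],[[0,0,0],[0,0,0]],[[0,0,0.02],[0,0,0]],[[0,0,0.03],[0,0,0]],[[0,0,0.04],[0,0,0]]]' 0.45
python3 -m pendant '[[[0,0,0.04],[0,0,0]],[[0,0,0.04],[0,0,0]],[[-0.02,-0.045,0],[0,0,0]],[[-0.02,-0.045,0],[0,0,0]],[[-0.02,-0.045,0],[0,0,0]],[[-0.02,-0.045,0],[0,0,0]],[[-0.02,-0.045,0],[0,0,0]],[[-0.02,-0.045,0],[0,0,0]]]' 0
python3 - <<'E'
from h import *
for n in ('scene','top'):
    im,d=capture(n);cv2.imwrite(f'pics/{n}4.png',im[:,:,::-1]);np.save(f'{n}4.npy',d)
a=cv2.imread('pics/scene4.png')[110:230,230:350];b=cv2.imread('pics/top4.png')[150:270,180:300]
cv2.imwrite('pics/d4.png',np.hstack([cv2.resize(a,(400,400),interpolation=2),cv2.resize(b,(400,400),interpolation=2)]))
r={n:models.tip_of('button_face',n) for n in('scene','top')};print(r)
if r['scene'] and r['top']: print(tri(r['scene'][0]['xy'],r['top'][0]['xy']))
for n in r:
    for x in r[n][:2]: print(n,unproj(n,x['xy'],z=.118))
E
```

```text
clock: 10.0
tool_pos: [0.6081, 0.3459, 0.1558]
ee_rot: [0.001, 0.997, -0.083, -0.001]
ft_force: [0.6, 0.4, 0.7]
width: 0.449
clock: 10.8
tool_pos: [0.4881, 0.0749, 0.2365]
ee_rot: [0.0, 0.997, -0.083, 0.001]
ft_force: [0.9, -1.0, 0.2]
width: 0.0
{'scene': [{'xy': [303.3, 162.0], 'conf': 0.61}], 'top': [{'xy': [262.7, 213.0], 'conf': 0.6}, {'xy': [259.2, 209.5], 'conf': 0.45}, {'xy': [390.8, 241.8], 'conf': 0.18}]}
(array([0.53252311, 0.22993669, 0.12490505]), np.float64(0.01625603471760379))
scene [0.54286515 0.23981256 0.118     ]
top [0.525176   0.23207059 0.118     ]
top [0.5343864  0.24114877 0.118     ]
```

View pics/d4.png

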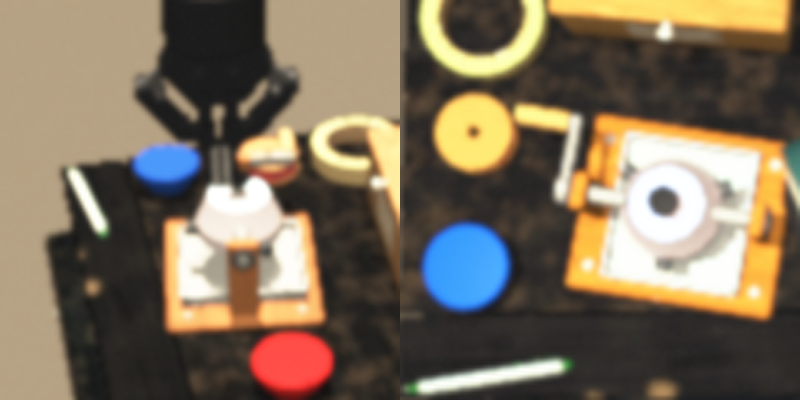

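The top crop shows the black button at crop (663,201), which is pixel (259,210) and unprojects to about (0.535, 0.242). That agrees with the crank geometry. I'll move above it with the jaws shut.

```bash
python3 -m pendant '[[[0.0094,0.0334,-0.012],[0,0,0]],[[0.0094,0.0334,-0.012],[0,0,0]],[[0.0094,0.0334,-0.012],[0,0,0]],[[0.0094,0.0334,-0.012],[0,0,0]],[[0.0094,0.0334,-0.012],[0,0,0]],[[0,0,-0.02],[0,0,0]],[[0,0,-0.012],[0,0,0]],[[0,0,0],[0,0,0]]]' 0
python3 - <<'E'
from h import *
print(robot.tip_extent, robot.read_state()['tool_pos'],robot.read_state()['ft_force'],unproj('top',(258.7,210),z=.118))
im,d=capture('scene')
cv2.imwrite('pics/d5.png',cv2.resize(im[110:230,230:350,::-1],(600,600),interpolation=2))
E
```

```text
clock: 11.8
tool_pos: [0.5348, 0.2437, 0.1417]
ee_rot: [0.001, 0.997, -0.083, -0.002]
ft_force: [-0.1, -0.0, -0.4]
width: 0.0
0.008 [0.53480286 0.24373945 0.14171667] [-0.10479421 -0.03902204 -0.44502186] [0.53310613 0.24243521 0.118     ]
```

View pics/d5.png

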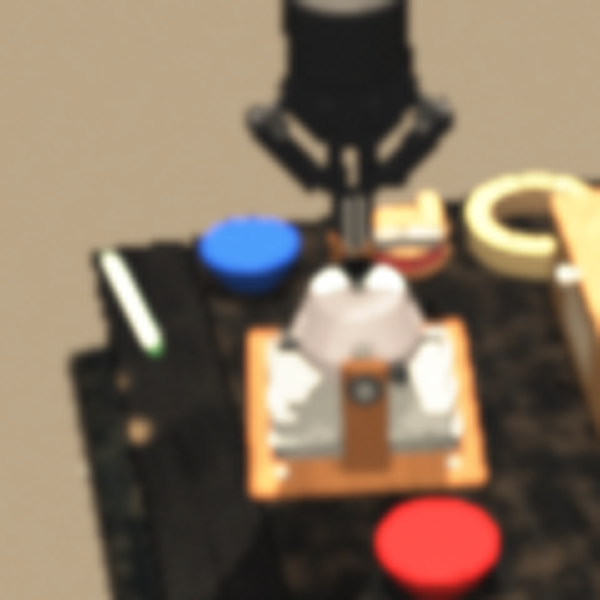

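The fingertips at crop (352,245) are straight above the button at (357,270). I'll press down slowly.

```bash
python3 -m pendant '[[[0,-0.001,-0.006],[0,0,0]],[[0,0,-0.006],[0,0,0]],[[0,0,-0.003],[0,0,0]],[[0,0,-0.003],[0,0,0]],[[0,0,-0.003],[0,0,0]],[[0,0,-0.003],[0,0,0]],[[0,0,0],[0,0,0]],[[0,0,0],[0,0,0]]]'
```

```text
clock: 12.65
tool_pos: [0.5362, 0.242, 0.1194]
ee_rot: [0.0, 0.996, -0.084, 0.0]
ft_force: [0.3, -1.4, 0.9]
width: 0.004
```

```bash
python3 -m pendant '[[[0,0,-0.0015],[0,0,0]],[[0,0,-0.0015],[0,0,0]],[[0,0,-0.0015],[0,0,0]],[[0,0,-0.0015],[0,0,0]],[[0,0,0],[0,0,0]],[[0,0,0],[0,0,0]],[[0,0,0],[0,0,0]],[[0,0,0],[0,0,0]]]'
python3 - <<'E'
from h import *
print(robot.read_state()['tool_pos'],robot.read_state()['ft_force'])
im,d=capture('scene')
cv2.imwrite('pics/d6.png',cv2.resize(im[110:230,230:350,::-1],(600,600),interpolation=2))
E
```

```text
clock: 13.45
tool_pos: [0.5362, 0.2423, 0.1133]
ee_rot: [-0.0, 0.996, -0.084, 0.0]
ft_force: [0.7, -0.9, 1.6]
width: -0.001
[0.53622621 0.24225631 0.11332856] [ 0.72488825 -0.87733248  1.58710773]
```

View pics/d6.png

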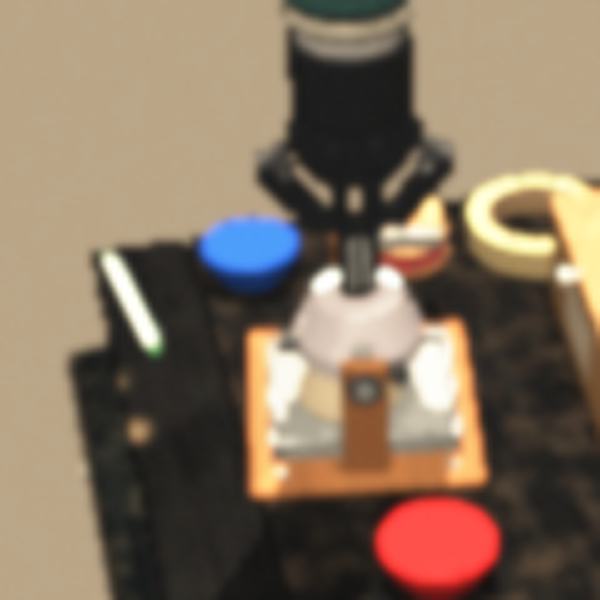

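A cream cake now shows below the mould at crop (325,395), and the force has fallen to about 1.6 N, so the soap seems to have dropped. I'll press 2 mm more, then back off and look.

```bash
python3 -m pendant '[[[0,0,-0.001],[0,0,0]],[[0,0,-0.001],[0,0,0]],[[0,0,0],[0,0,0]],[[0,0,0],[0,0,0]],[[0,0,0.005],[0,0,0]],[[0,0,0.01],[0,0,0]],[[0,0,0.03],[0,0,0]],[[0,0,0.04],[0,0,0]]]'
python3 -m pendant '[[[0,0,0.04],[0,0,0]],[[-0.01,-0.04,0.01],[0,0,0]],[[-0.01,-0.045,0],[0,0,0]],[[-0.01,-0.045,0],[0,0,0]],[[-0.01,-0.045,0],[0,0,0]],[[-0.01,-0.045,0],[0,0,0]],[[-0.01,-0.045,0],[0,0,0]],[[0,0,0],[0,0,0]]]'
python3 - <<'E'
from h import *
for n in ('scene','top'):
    im,d=capture(n);cv2.imwrite(f'pics/{n}7.png',im[:,:,::-1])
    print(n,[(x['xy'],x['conf']) for x in models.tip_of('soap_mid',n)])
a=cv2.imread('pics/scene7.png')[130:220,250:340];b=cv2.imread('pics/top7.png')[150:270,180:300]
cv2.imwrite('pics/d7.png',np.hstack([cv2.resize(a,(400,400),interpolation=2),cv2.resize(b,(400,400),interpolation=2)]))
for z in (.027,.042,.06):print(z,proj('scene',[.534,.242,z]),proj('top',[.534,.242,z]))
E
```

```text
clock: 14.3
tool_pos: [0.5342, 0.2422, 0.1959]
ee_rot: [0.001, 0.997, -0.083, -0.002]
ft_force: [0.5, 0.7, 0.9]
width: 0.003
clock: 15.1
tool_pos: [0.4743, -0.0289, 0.2461]
ee_rot: [0.002, 0.996, -0.089, -0.001]
ft_force: [-0.4, -0.5, 0.4]
width: -0.001
scene [([317.6, 218.0], 0.71), ([278.0, 157.4], 0.53), ([300.3, 184.9], 0.4)]
top [([202.4, 229.0], 0.96), ([324.0, 210.8], 0.83)]
0.027 [[301.32257388 184.94550618]] [[263.86932841 213.26786552]]
0.042 [[301.17798808 181.31469243]] [[263.10196163 212.71305264]]
0.06 [[301.00182346 176.88357278]] [[262.15315591 212.02706774]]
```

View pics/d7.png

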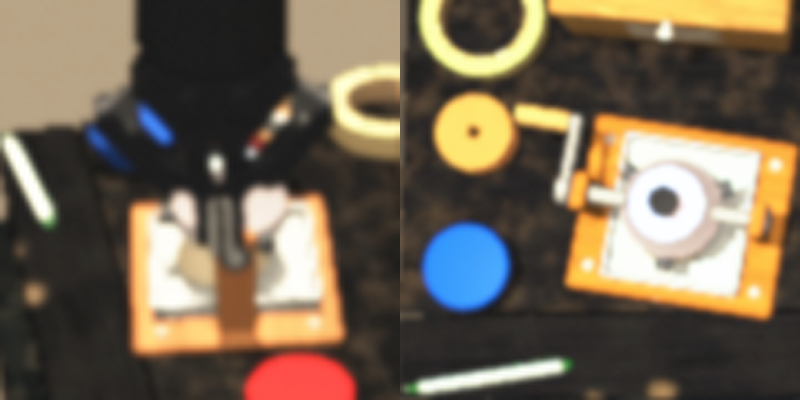

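View pics/scene7.png

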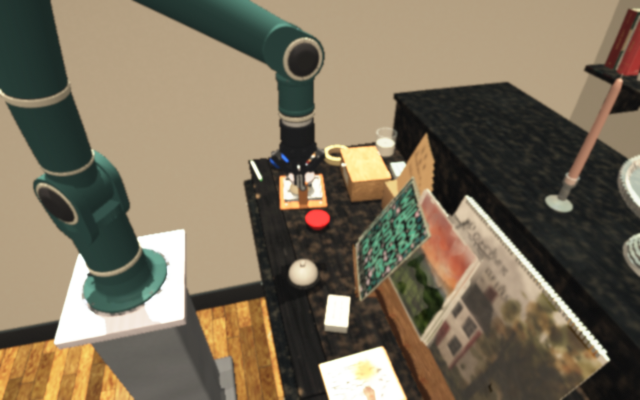

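The network puts the soap at (300.3,184.9). The projection for a cake flat in the tray (z = 0.027) is (301.3,184.9). The gripper blocks the scene view, so I'll move it aside for a clear check.

```bash
python3 -m pendant '[[[-0.01,-0.04,0.02],[0,0,0]],[[-0.01,-0.04,0.02],[0,0,0]],[[-0.01,-0.04,0.02],[0,0,0]],[[-0.01,-0.04,0],[0,0,0]],[[-0.01,-0.04,0],[0,0,0]],[[-0.01,-0.04,0],[0,0,0]],[[-0.01,-0.04,0],[0,0,0]],[[0,0,0],[0,0,0]]]'
python3 - <<'E'
from h import *
for n in ('scene','top'):
    im,d=capture(n);cv2.imwrite(f'pics/{n}8.png',im[:,:,::-1])
for k in('soap_mid','bell','carton','spool','crank_grip'):
  for n in('scene','top'):
    print(k,n,[(np.round(x['xy'],1),round(x['conf'],2)) for x in models.tip_of(k,n)])
a=cv2.imread('pics/scene8.png')[130:220,250:340];b=cv2.imread('pics/top8.png')[150:270,180:300]
cv2.imwrite('pics/d8.png',np.hstack([cv2.resize(a,(400,400),interpolation=2),cv2.resize(b,(400,400),interpolation=2)]))
print(robot.read_state()['ft_force'])
E
```

```text
clock: 16.1
tool_pos: [0.405, -0.3067, 0.3058]
ee_rot: [0.0, 0.996, -0.086, -0.0]
ft_force: [-0.3, 0.0, -0.2]
width: 0.003
soap_mid scene []
soap_mid top [(array([198.8, 230.5]), 0.67), (array([323.7, 210.5]), 0.64)]
bell scene [(array([303.2, 278.6]), 0.73)]
bell top [(array([391.6, 241.2]), 0.69), (array([224.6, 184.9]), 0.22)]
carton scene [(array([332.5, 317.8]), 0.58)]
carton top [(array([433.6, 221.9]), 0.82)]
spool scene [(array([314.7, 155.4]), 0.7), (array([311.2, 162. ]), 0.61)]
spool top [(array([204.9, 186.2]), 0.58)]
crank_grip scene [(array([312.3, 153.4]), 0.56), (array([304.1, 278.7]), 0.41)]
crank_grip top [(array([221.6, 184. ]), 0.6)]
[-0.7045543  -0.6345888   0.68926253]
```

View pics/d8.png

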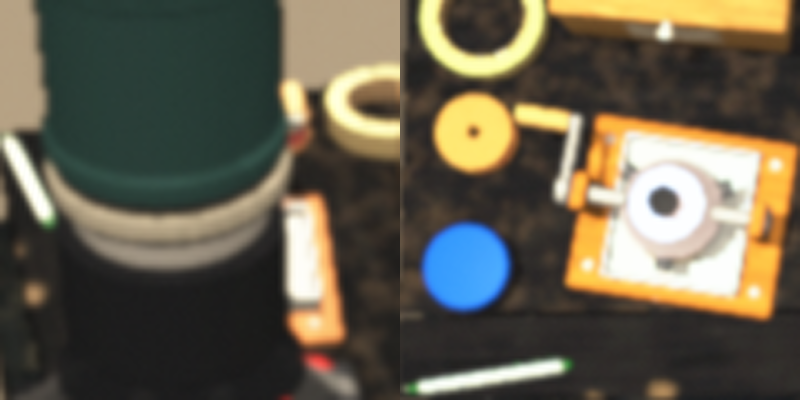

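```bash
python3 -m pendant '[[[-0.028,-0.039,0],[0,0,-4]],[[-0.028,-0.039,0],[0,0,-4]],[[-0.028,-0.039,0],[0,0,-4]],[[-0.028,-0.039,0],[0,0,-4]],[[-0.028,-0.039,0],[0,0,-4]],[[-0.028,-0.039,0],[0,0,-4]],[[-0.028,-0.039,0],[0,0,-4]],[[-0.028,-0.039,0],[0,0,-4]]]'
python3 - <<'E'
from h import *
im,d=capture('scene')
print([(np.round(x['xy'],1),round(x['conf'],2)) for x in models.tip_of('soap_mid','scene')])
cv2.imwrite('pics/d9.png',cv2.resize(im[130:220,250:340,::-1],(600,600),interpolation=2))
E
```

```text
clock: 17.5
tool_pos: [0.1807, -0.6161, 0.3064]
ee_rot: [0.0, 0.934, -0.356, 0.0]
ft_force: [1.1, -0.7, -0.1]
width: 0.0
[(array([313.4, 220.1]), 0.73), (array([297.2, 184.6]), 0.63), (array([280.5, 158.3]), 0.62)]
```

View pics/d9.png

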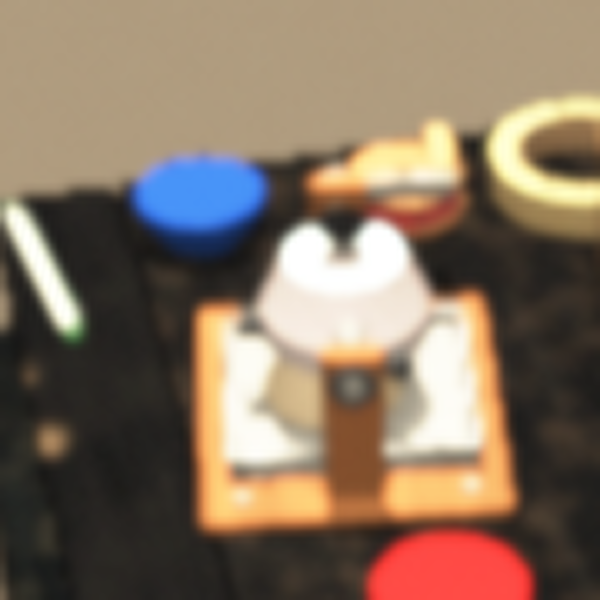

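Run:
```python
from h import *
im=cv2.imread('pics/d9.png')
a=np.linspace(0,2*np.pi,60)
for z,c in((.012,(0,0,255)),(.042,(0,255,0)),(.054,(255,0,0))):
    p=proj('scene',np.c_[.534+.036*np.cos(a),.242+.036*np.sin(a),np.full(60,z)])
    p=((p-[250,130]+.5)*600/90).astype(int);cv2.polylines(im,[p],True,c,1)
cv2.imwrite('pics/d10.png',im)
```

```text
(no output)
```

View pics/d10.png

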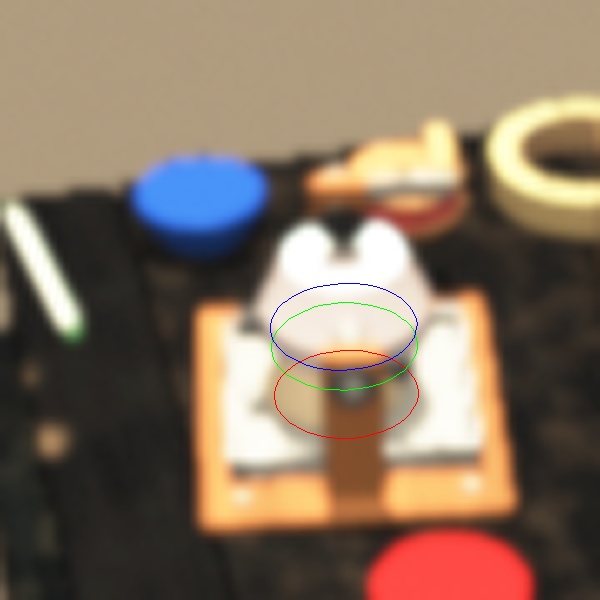

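The outline of a cake resting on the tray floor (red) matches the visible lower edge of the soap, so it is flat in the tray. I'll hand in.

```bash
python3 -c "
from bench import robot
print(robot.close_job(), robot.read_state()['clock'])"
```

```text
the job is handed in; nothing more can be done
the job is handed in; nothing more can be done
```

The soap cake is out of the mould and lying flat in the tray, with the mould left upside down against its stop. I gripped the crank handle, turned it over the top to the stop and let go. Then I pushed the knock-out button about 14 mm in with shut fingertips, until the cake dropped, and moved the arm clear. I handed the job in at about 17.6 s of the 48 s.

**Last checks:**
- **Soap:** its lower edge in the scene picture matches the outline of a cake resting on the tray floor. The network's soap point was about 4 pixels from the expected one in the last picture, where the upright hides part of the cake, and about 1 pixel off in an earlier one.
- **Mould:** the crank lies level on the far side, and the button is on top in both views.
- **Bell, carton and spool:** they are within a few pixels of their starting places, about the network's own scatter. The red and blue look-alikes also look unmoved.
- **Force:** the highest wrist reading was about 41 N, from pressing the crank onto its stop through the gripped handle. The limit there is 120 N.

**Disagreements:** the first button detections from the two cameras were about 16 mm apart. I used the point seen in the enlarged picture instead, which agreed with the crank's geometry. The top camera cannot see the soap under the mould, so its place rests on the scene camera alone.

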